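Function check of a zero setter

ROBOT

A 7-joint arm with a two-finger parallel gripper is mounted at the origin on the work surface. World frame = base frame: x ahead of the robot, y to its left, z up, the work surface at z = 0. Lengths are in m, angles in rad, forces in N, time in s.
With the tool pointing down it reaches from about 0.4 to 0.875 m from the base axis. Payload 4.4 kg.
Tool frame: the origin (TCP) lies at the very end of the fingers, on their centre line; the grasp point (between the pads) lies 19 mm behind it (manip.pinch_z is the distance from the TCP to the grasp point, in m); y points along the fingers, x is the direction in which the jaws open and shut, and the axes are right-handed (so a half turn about y gives the same grasp; the last joint's range is limited). The gripper opens to 85 mm and grips with 20 to 120 N. Pads are 22 mm wide; open, the fingers measure 114 mm over their backs; the gripper's body (76 mm by 85 mm) begins 54 mm behind the grasp point. The pads swing forward as they close: fully open they stand 13 mm farther back than shut.
Start: joints at [-1.287, 0.628, 0.038, 1.517, -0.027, 0.996, -0.02], TCP at [0.223, 0.611, 0.231] pointing down, gripper open.
Joint ranges: [-3.06, 3.06], [-0.37, 2.12], [-1.25, 1.32], [0.18, 2.47], [-1.1, 4.24], [0.23, 1.98], [-2.94, 2.94]. Speed limits (rad/s): [2.57, 2.57, 3.14, 3.14, 3.14, 3.14, 3.14].

INTERFACE

Orientations are given as a 3x3 rotation matrix whose columns are the frame's x, y, z axes.
In Python, from bench import manip gives the robot as it stands. The module is installed in compiled form; this text tells all that it offers.
- The arm moves only by the shell command python3 -m jog 'ROWS' [FORCE]. ROWS is JSON, a list of rows, each an object of numbers: "claw": the closure in counts, from 0 (fully open) to 255 (shut); "tx", "ty", "tz": the shift along the tool's x, y, z in units of 25 mm (1.0 is 25 mm); "spin": the turn about the tool's y in rad. A call has 1 to 12 rows; each row shifts and turns the pose as measured when the row begins, along the tool's axes as they then stand; what a row does not reach is not made up. A row lasts 1/12 s, in which the tool goes at most 41.7 mm and 7.16 degrees, less where a joint would pass 70% of its speed; a pose out of reach is approached as far as the arm can. A call is refused whole if a number of a shift passes 1 or a number of a turn 0.125, either way. A call with a gripper value outside its range is refused whole. The fingers move at their own pace and stop on an object; FORCE is the grip in N (left out, the last holds). Time passes only in rows, so rows that do not move let the fingers close. It gives the time, the measured TCP pose, the force and the opening at its end, in the units of the state.
- manip.get_obs(): the state, without advancing time (a new reading comes with each control period).
- manip.camera(name): name is "side" or "top"; returns (picture, depth): 480x640x3 uint8, blue, green, red; 480x640 float32, m along the optical axis (not along the pixel's ray), 0 where there is no reading.
- manip.calibration(name): a dict with "camera_matrix" (3x3 intrinsics, pixels), "eye" and "attitude" of the camera in the world. Camera axes: x right, y up, looking along -z (the intrinsics and any distortion apply to the point x, -y, -z); pixel columns grow to the right and rows downward; lengths in m; the calibration is good to about 2 mm. A picture is of the moment at which its call begins. calibration takes no time and is no camera call.
- manip.sign_off(): hands the job in, once; it reports no verdict.
The state is a dict: "clock": time; "qpos": joint angles; "joint_vel": joint speeds; "joint_torque": joint torques, N m; "eef_pos": TCP position; "ee_rot": TCP orientation; "force": force on the tool from outside, world axes, zero at the start; "moment": the same for the moment, N m; "grip_width": finger opening in m.
Only numpy, scipy, OpenCV 4.12 (cv2) and the standard library are available. Lean on these libraries where they do the work, as an engineer would, in place of code of your own. Each camera call takes 0.05 s, during which the arm holds its last target.

TASK

Check the zero setter with the yellow collar: with the fingertips, gently press its metal touch pad part of the way down (about half its travel, never to its stop) and let it come fully back up. Then confirm by pressing the green button on the control station fully down and let go. Do not lift or shift any setter, leave the other setters and buttons and everything else lying about alone, and finish clear of everything.

Things in the scene. Friction and masses are not known exactly. Their poses are not given: they have to be found in the camera images.
- plate: Fixed flat steel fixture plate, 240 (x) x 340 (y) x 28 mm high, grey with dark slots along its y; origin at the centre of its underside. It stands on one side of the bench and the control station on the other, either way round.
- station: Fixed grey control station box, 110 (x) x 290 (y) x 45 mm high, white face on top; origin at the centre of its underside. Four push buttons point straight up from its top, in a row along its y: green, blue and yellow in any order, 65 mm apart along y (each up to 12 mm off the centre line in x), and the larger red stop at its +y end, about 72 mm from its neighbour along y.
- setter_yellow: The zero setter to be checked: a loose round steel body, 56 mm diameter, 50 mm high, about 0.45 kg, with a yellow collar round its upper 14 mm, standing on the plate; origin at the centre of its underside, z up. A bare metal touch pad, 32 mm diameter, stands 18 mm out of the middle of its top. Centres of setters are at least 85 mm apart.
- pad_yellow (a joint): How far the touch pad of the yellow setter is pressed down, in m: 0 up (at rest), 0.014 at its stop. Spring: about 1 N to start it moving, then 0.4 N per mm, about 6.5 N at the stop; it springs back up when let go.
- pad_yellow_top (a point): Centre of the top face of the touch pad of the yellow setter (68 mm above the setter's underside when up); moves with the pad.
- setter_blue: Another zero setter, to be left alone: a loose round steel body, 56 mm diameter, 50 mm high, about 0.45 kg, with a blue collar round its upper 14 mm, standing on the plate; origin at the centre of its underside, z up. A bare metal touch pad, 32 mm diameter, stands 18 mm out of the middle of its top. Centres of setters are at least 85 mm apart.
- pad_blue (a joint): How far the touch pad of the blue setter is pressed down, in m: 0 up (at rest), 0.014 at its stop. Spring: about 1 N to start it moving, then 0.4 N per mm, about 6.5 N at the stop; it springs back up when let go.
- pad_blue_top (a point): Centre of the top face of the touch pad of the blue setter (68 mm above the setter's underside when up); moves with the pad.
- setter_white: Another zero setter, to be left alone: a loose round steel body, 56 mm diameter, 50 mm high, about 0.45 kg, with a white collar round its upper 14 mm, standing on the plate; origin at the centre of its underside, z up. A bare metal touch pad, 32 mm diameter, stands 18 mm out of the middle of its top. Centres of setters are at least 85 mm apart.
- pad_white (a joint): How far the touch pad of the white setter is pressed down, in m: 0 up (at rest), 0.014 at its stop. Spring: about 1 N to start it moving, then 0.4 N per mm, about 6.5 N at the stop; it springs back up when let go.
- pad_white_top (a point): Centre of the top face of the touch pad of the white setter (68 mm above the setter's underside when up); moves with the pad.
- btn_green (a joint): How far the green button is pressed, in m: 0 up, 0.006 fully down (about 5 N); sprung, comes back up when let go.
- btn_green_top (a point): Centre of the top face of the green button, 30 mm diameter, which is pressed straight down; moves with it. When up it stands 22 mm above the station's top face.
- btn_blue (a joint): How far the blue button is pressed, in m: 0 up, 0.006 fully down (about 5 N); sprung, comes back up when let go.
- btn_blue_top (a point): Centre of the top face of the blue button, 30 mm diameter, which is pressed straight down; moves with it. When up it stands 22 mm above the station's top face.
- btn_yellow (a joint): How far the yellow button is pressed, in m: 0 up, 0.006 fully down (about 5 N); sprung, comes back up when let go.
- btn_yellow_top (a point): Centre of the top face of the yellow button, 30 mm diameter, which is pressed straight down; moves with it. When up it stands 22 mm above the station's top face.
- btn_stop (a joint): How far the red stop button is pressed, in m: 0 up, 0.006 fully down (about 8 N); sprung, comes back up when let go.
- btn_stop_top (a point): Centre of the top face of the red stop button, 42 mm diameter, which is pressed straight down; moves with it. When up it stands 22 mm above the station's top face.
- btn_green_base: The green button's black housing, fixed on top of the station, with the button in it; origin at the centre of its underside.
- oiler: Loose copper oil can, 70 mm diameter, body 85 mm high with a thin bent brass spout up to 150 mm; origin at the centre of its underside. Bystander.
- sprayer: Loose white spray bottle with an orange head, 72 mm diameter, about 180 mm high; origin at the centre of its underside. Bystander.
- block: Loose aluminium block 25 x 50 x 25 mm high, lying on the plate beside the setters; origin at the centre of its underside. Bystander.
- spanner: Loose steel spanner 160 mm long lying flat on the bench to the left of the work, roughly along x; origin near its middle. Bystander.
Things that resemble listed ones, but are neither listed nor needed, are in the scene too. What is shaped like the setter_yellow but pink or turquoise is not meant.

How it is judged:
On the way, in this order (a step that is already met when the one before it is completed fails the run):
1. the fingers press the yellow-collared setter's pad down by more than 3 mm (value of joint pad_yellow above 0.003 m and contact force between the fingers and setter_yellow above 0.3 N), for 0.1 s.
2. that pad is let go and is back up (within 1 mm) (value of joint pad_yellow below 0.001 m and not (contact force between the fingers and setter_yellow above 0.3 N)), for 0.1 s.
3. the fingers press the green button down by more than 4 mm of its 6 mm (value of joint btn_green above 0.004 m and contact force between the fingers and btn_green_base above 0.3 N), for 0.05 s.
At the end, for the whole second after the job is handed in: The yellow setter's pad and the green button are back up (within 1 mm) and nothing else is pressed; all three setters stand upright and at rest within 10 mm of where they were; oil can, spray bottle, block and spanner are within 15 mm of where they were (value of joint each of pad_yellow, btn_green below 0.001 m and value of joint each of pad_blue, pad_white, btn_blue, btn_yellow, btn_stop below 0.0012 m and distance of each of setter_yellow, setter_blue, setter_white from where it was at the start of the episode below 0.01 m and angle between each of setter_yellow, setter_blue, setter_white's own z axis and vertical below 0.05 rad and linear speed of each of setter_yellow, setter_blue, setter_white below 0.01 m/s and distance of each of oiler, sprayer, block, spanner from where it was at the start of the episode below 0.015 m); the robot touches nothing.
It fails at once if the yellow setter's pad driven to its stop (more than 12 mm of its 14 mm) (value of joint pad_yellow above 0.012 m).
It fails at once if the pad of another setter pressed (more than 1.5 mm) (value of joint any of pad_blue, pad_white above 0.0015 m).
It fails at once if another button pressed (more than 1.5 mm) (value of joint any of btn_blue, btn_yellow, btn_stop above 0.0015 m).
It fails at once if a setter lifted, shifted more than 10 mm or tipped (distance of any of setter_yellow, setter_blue, setter_white from where it was at the start of the episode above 0.01 m or angle between any of setter_yellow, setter_blue, setter_white's own z axis and vertical above 0.15 rad).
It fails at once if a bystander moved by more than 15 mm (distance of any of oiler, sprayer, block, spanner from where it was at the start of the episode above 0.015 m).
It also fails if it takes over 45 s, if anything falls off the work surface, if the arm or the gripper's body presses on something with over 40 N, if the wrist force passes 120 N, or if a joint passes its speed limit or range.

## Working session

There is one attempt and no reset: what is moved stays moved. The work goes in short steps, Python scripts to look and compute and a shell command to move; the robot and the scene stay as the last step left them, time stands still between calls to the robot, and variables do not carry over. Pictures are saved under pics/ and viewed, and the job is handed in when it is done.

```bash
mkdir -p pics; cat > h.py <<'E'
import numpy as np,cv2
from bench import manip
def snap(n,tag):
    p,d=manip.camera(n); cv2.imwrite(f'pics/{tag}.png',p); np.savez(f'{tag}.npz',p=p,d=d); return p,d
def world(n,d):
    c=manip.calibration(n);K=np.array(c['camera_matrix']);R=np.array(c['attitude']);e=np.array(c['eye'])
    h,w=d.shape;u,v=np.meshgrid(np.arange(w),np.arange(h))
    P=np.stack([(u-K[0,2])/K[0,0]*d,-(v-K[1,2])/K[1,1]*d,-d],-1)
    return P@R.T+e
E
python3 - <<'E'
from h import *
for n in('top','side'):
    snap(n,n+'0'); print(manip.calibration(n))
o=manip.get_obs();print(o)
E
```

```text
{'camera_matrix': array([[445.93243398,   0.        , 315.04152056],
       [  0.        , 445.93243398, 235.7608867 ],
       [  0.        ,   0.        ,   1.        ]]), 'eye': array([0.38684404, 0.06758809, 1.17254465]), 'attitude': array([[-0.00978645,  0.99245109, -0.12224995],
       [-0.99989992, -0.0084635 ,  0.01133628],
       [ 0.01021604,  0.12234866,  0.9924346 ]])}
{'camera_matrix': array([[612.09948126,   0.        , 318.03887764],
       [  0.        , 612.09948126, 236.87441446],
       [  0.        ,   0.        ,   1.        ]]), 'eye': array([ 0.10815306, -0.65714068,  0.92450752]), 'attitude': array([[ 8.68170674e-01,  3.52165721e-01, -3.49655524e-01],
       [-4.96265395e-01,  6.16906441e-01, -6.10857676e-01],
       [ 5.81611169e-04,  7.03850657e-01,  7.10347742e-01]])}
{'clock': 0.1, 'qpos': array([-1.2868207 ,  0.62922891,  0.03845722,  1.51826083, -0.0270207 ,
        0.99630993, -0.02000703]), 'joint_vel': array([ 0.00113827, -0.00319748,  0.00026629, -0.00077745,  0.0016014 ,
        0.00067918, -0.00094191]), 'joint_torque': array([ 3.13890661e-03, -5.64534044e+01,  1.23055670e+00, -1.93973029e+01,
        1.13163245e-02,  5.39435146e-03,  5.49336482e-05]), 'eef_pos': array([0.22252778, 0.61012892, 0.23049959]), 'ee_rot': array([[ 3.42713043e-01, -5.73585405e-04, -9.39439962e-01],
       [ 9.39438618e-01, -1.58857054e-03,  3.42713523e-01],
       [-1.68894212e-03, -9.99998574e-01, -5.57556262e-06]]), 'force': array([0.40010501, 0.17480245, 0.43800323]), 'moment': array([0.01586356, 0.00263878, 0.00978242]), 'grip_width': 0.0853169072433413}
```

View pics/top0.png

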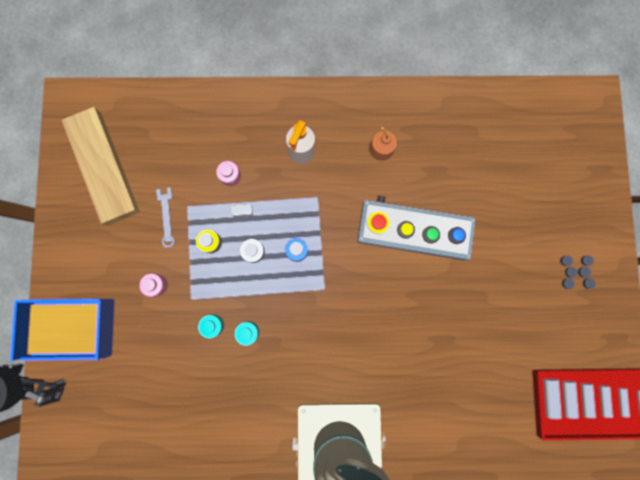

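View pics/side0.png

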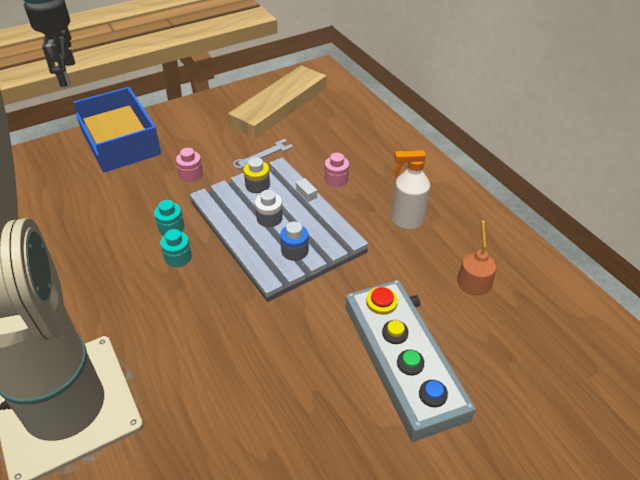

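Top image: the target is the yellow-collared setter at (207,241). Things it could be mistaken for are white (251,250), blue (297,249), pink (228,172) and (151,285), and turquoise (209,326) and (246,334). The green button is at (432,234), beside yellow (407,229), blue (457,235) and red (379,222). Next I take a close crop and measure.

```bash
python3 - <<'E'
from h import *
z=np.load('top0.npz');p,d=z['p'],z['d'];W=world('top',d)
s=np.load('side0.npz');ps,ds=s['p'],s['d'];S=world('side',ds)
a=cv2.resize(p[205:275,170:330],None,fx=4,fy=4);b=cv2.resize(ps[145:265,230:330],None,fx=4,fy=4)
c=cv2.resize(p[195:265,350:480],None,fx=4,fy=4)
cv2.imwrite('pics/c1.png',np.vstack([a,np.pad(c,((0,0),(0,a.shape[1]-c.shape[1]),(0,0)))]));cv2.imwrite('pics/c2.png',b)
def top(W,u,v,r,zlo,zhi):
    m=np.zeros(W.shape[:2],bool);m[v-r:v+r+1,u-r:u+r+1]=1
    m&=(W[...,2]>zlo)&(W[...,2]<zhi);q=W[m];vs,us=np.nonzero(m)
    return len(q),q.mean(0).round(4),((q.min(0)+q.max(0))/2).round(4),np.ptp(q,axis=0).round(3)
for n,u,v in(('yel',207,241),('whi',251,250),('blu',297,249)): print(n,top(W,u,v,16,.088,.105), W[v,u])
for n,u,v in(('yel',256,166),('whi',268,200),('blu',294,232)): print('side',n,top(S,u,v,20,.088,.105),S[v,u])
for n,u,v in(('red',379,222),('y',407,229),('g',432,234),('b',457,235)): print(n,top(W,u,v,12,.060,.075),W[v,u])
for n,u,v in(('red',382,296),('y',397,328),('g',411,359),('b',434,390)): print('side',n,top(S,u,v,18,.060,.075),S[v,u])
for n,u,v in(('oil',384,143),('spray',300,140)): print(n,W[v,u])
E
```

```text
yel (140, array([0.5131, 0.3202, 0.0958]), array([0.5136, 0.321 , 0.0956]), array([0.03 , 0.031, 0.012])) [0.50873127 0.31686454 0.09746619]
whi (136, array([0.4882, 0.2112, 0.0955]), array([0.4886, 0.2109, 0.0941]), array([0.03 , 0.029, 0.012])) [0.48626048 0.21085814 0.09389314]
blu (132, array([0.4899, 0.1011, 0.0959]), array([0.4901, 0.1018, 0.0955]), array([0.03 , 0.029, 0.013])) [0.4875951  0.09934281 0.09511453]
side yel (144, array([0.5123, 0.3204, 0.0945]), array([0.513 , 0.3219, 0.095 ]), array([0.032, 0.038, 0.013])) [0.50817002 0.31180408 0.09269185]
side whi (158, array([0.4868, 0.2111, 0.0948]), array([0.4874, 0.2119, 0.0939]), array([0.031, 0.034, 0.012])) [0.48260867 0.20264025 0.09044495]
side blu (189, array([0.4887, 0.1009, 0.0948]), array([0.4901, 0.1018, 0.0937]), array([0.033, 0.033, 0.011])) [0.48273741 0.09029985 0.09528765]
red (228, array([ 0.5581, -0.106 ,  0.0664]), array([ 0.5576, -0.1071,  0.0666]), array([0.051, 0.046, 0.013])) [ 0.55638309 -0.10591033  0.06760212]
y (118, array([ 0.5388, -0.1761,  0.0659]), array([ 0.5363, -0.1783,  0.0658]), array([0.
[... 351 characters left out ...]
68]
side red (357, array([ 0.557 , -0.1066,  0.0661]), array([ 0.5584, -0.1047,  0.0658]), array([0.041, 0.042, 0.012])) [ 0.55628692 -0.10638694  0.06621992]
side y (215, array([ 0.5386, -0.1756,  0.0655]), array([ 0.5418, -0.1744,  0.0649]), array([0.033, 0.031, 0.01 ])) [ 0.53765747 -0.17959111  0.06905225]
side g (242, array([ 0.5253, -0.2394,  0.0658]), array([ 0.5233, -0.2389,  0.0652]), array([0.036, 0.03 , 0.01 ])) [ 0.52219618 -0.24192876  0.06802415]
side b (267, array([ 0.5225, -0.3045,  0.0657]), array([ 0.523 , -0.3049,  0.0653]), array([0.029, 0.037, 0.01 ])) [ 0.5194168  -0.30719201  0.06891028]
oil [ 0.75834959 -0.12285334  0.07635587]
spray [0.74835502 0.08974315 0.13173347]
```

View pics/c1.png

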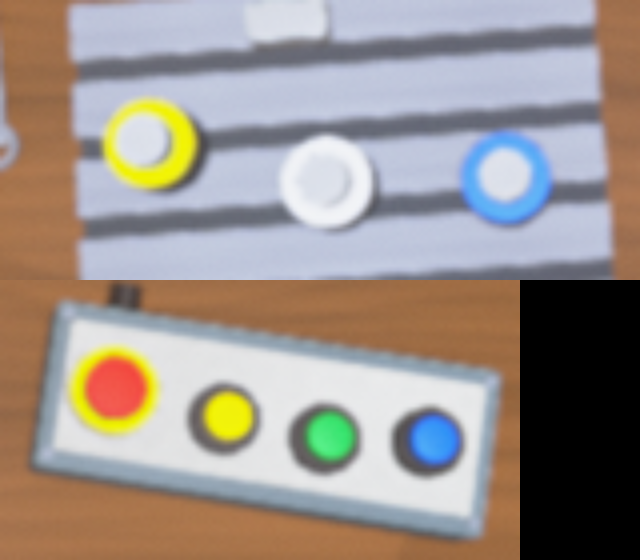

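View pics/c2.png

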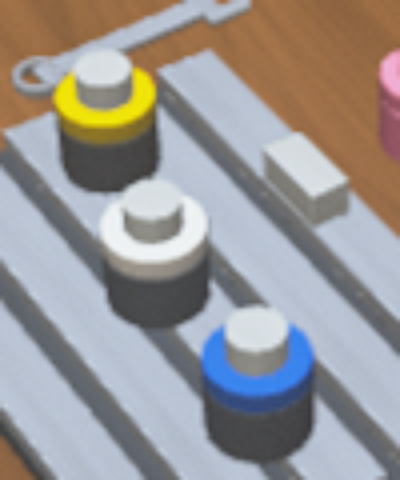

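Both crops confirm the choice: the yellow collar (crop 150,145) is clearly yellow and stands on the plate, and green is third from the left in the row. The pad top is at about (0.513, 0.3205, 0.096) and the green top at about (0.5255, -0.2395, 0.067). I'll close the fingers and move over.

```bash
python3 -m jog '[{"claw":255,"tx":-0.46,"tz":-1},{"claw":255,"tx":-0.46,"tz":-1},{"claw":255,"tx":-0.46,"tz":-1},{"claw":255,"tx":-0.46,"tz":-1},{"claw":255,"tx":-0.46,"tz":-1},{"claw":255,"tx":-0.46,"tz":-1},{"claw":255,"tx":-0.46,"tz":-1},{"claw":255,"tx":-0.46,"tz":-1},{"claw":255,"tx":-0.46,"tz":-1},{"claw":255,"tx":-0.46,"tz":-1},{"claw":255,"tx":-0.46,"tz":-1},{"claw":255}]' 20
cat >> h.py <<'E'
def to(x,y,z):
    o=manip.get_obs();R=np.array(o['ee_rot']);e=np.array(o['eef_pos'])
    print(o['clock'],e.round(4),R.round(3).tolist(),'F',np.round(o['force'],2),o['grip_width'],'\nunits tx,ty,tz',(R.T@(np.array([x,y,z])-e)/.025).round(2),'q',o['qpos'].round(2))
E
python3 -c "
from h import *
to(.513,.3205,.13)"
```

```text
0.1 [0.2225 0.6101 0.2305] [[0.343, -0.001, -0.939], [0.939, -0.002, 0.343], [-0.002, -1.0, -0.0]] F [0.4  0.17 0.44] 0.0853169072433413 
units tx,ty,tz [ -6.89   4.03 -14.89] q [-1.29  0.63  0.04  1.52 -0.03  1.   -0.02]schema error: expected keys claw, tx, ty, tz, spin
```

All keys are required in each row.

```bash
python3 -m jog '[{"claw":255,"tx":-0.46,"ty":0,"tz":-1,"spin":0},{"claw":255,"tx":-0.46,"ty":0,"tz":-1,"spin":0},{"claw":255,"tx":-0.46,"ty":0,"tz":-1,"spin":0},{"claw":255,"tx":-0.46,"ty":0,"tz":-1,"spin":0},{"claw":255,"tx":-0.46,"ty":0,"tz":-1,"spin":0},{"claw":255,"tx":-0.46,"ty":0,"tz":-1,"spin":0},{"claw":255,"tx":-0.46,"ty":0,"tz":-1,"spin":0},{"claw":255,"tx":-0.46,"ty":0,"tz":-1,"spin":0},{"claw":255,"tx":-0.46,"ty":0,"tz":-1,"spin":0},{"claw":255,"tx":-0.46,"ty":0,"tz":-1,"spin":0},{"claw":255,"tx":-0.46,"ty":0,"tz":-1,"spin":0},{"claw":255,"tx":0,"ty":0,"tz":0,"spin":0}]' 20
python3 -c "
from h import *
to(.513,.3205,.13)"
```

```text
clock: 1.1
eef_pos: [0.4421, 0.3872, 0.2233]
ee_rot: [[0.335, -0.009, -0.942], [0.942, -0.01, 0.335], [-0.013, -1.0, 0.005]]
force: [1.2, -0.7, -0.4]
grip_width: -0.0
1.1 [0.4421 0.3872 0.2233] [[0.335, -0.009, -0.942], [0.942, -0.01, 0.335], [-0.013, -1.0, 0.005]] F [ 1.19 -0.71 -0.42] -4.375474570387041e-05 
units tx,ty,tz [-1.52  3.73 -3.58] q [-0.79  0.55  0.04  1.69 -0.02  0.91  0.48]
```

```bash
python3 -m jog '[{"claw":255,"tx":-0.4,"ty":0.2,"tz":-0.9,"spin":0},{"claw":255,"tx":-0.4,"ty":0.5,"tz":-0.9,"spin":0},{"claw":255,"tx":-0.4,"ty":0.5,"tz":-0.9,"spin":0},{"claw":255,"tx":-0.3,"ty":0.5,"tz":-0.7,"spin":0},{"claw":255,"tx":0,"ty":0.5,"tz":-0.2,"spin":0},{"claw":255,"tx":0,"ty":0.5,"tz":0,"spin":0},{"claw":255,"tx":0,"ty":0.3,"tz":0,"spin":0},{"claw":255,"tx":0,"ty":0,"tz":0,"spin":0},{"claw":255,"tx":0,"ty":0,"tz":0,"spin":0}]'
python3 - <<'E'
from h import *
to(.513,.3205,.13)
p,d=snap('side','s1');cv2.imwrite('pics/s1c.png',cv2.resize(p[30:270,170:370],None,fx=2.5,fy=2.5))
E
```

```text
clock: 1.85
eef_pos: [0.515, 0.3183, 0.142]
ee_rot: [[0.337, -0.013, -0.941], [0.941, -0.011, 0.337], [-0.014, -1.0, 0.009]]
force: [0.2, 0.7, -0.3]
grip_width: -0.0
1.85 [0.515  0.3183 0.142 ] [[0.337, -0.013, -0.941], [0.941, -0.011, 0.337], [-0.014, -1.0, 0.009]] F [ 0.25  0.7  -0.31] -3.4144625086740104e-05 
units tx,ty,tz [0.06 0.48 0.1 ] q [-0.62  0.68  0.03  1.72 -0.03  0.76  0.65]
```

View pics/s1c.png

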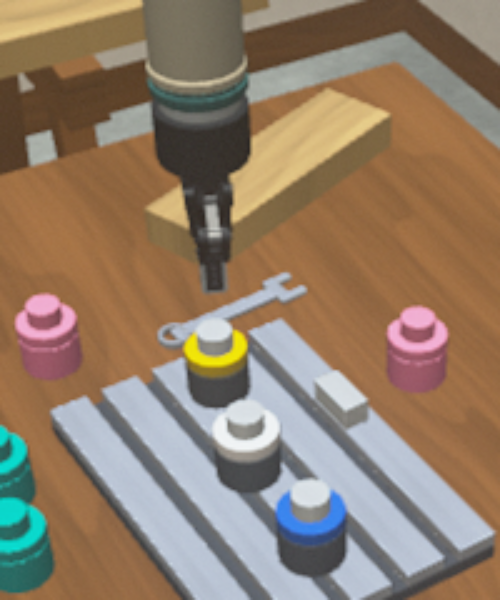

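The closed fingers (crop 213,290) are right above the yellow setter's pad (213,330). I'll descend to about 5 mm above it.

```bash
python3 -m jog '[{"claw":255,"tx":0.06,"ty":0.4,"tz":0.1,"spin":0},{"claw":255,"tx":0,"ty":0.4,"tz":0,"spin":0},{"claw":255,"tx":0,"ty":0.4,"tz":0,"spin":0},{"claw":255,"tx":0,"ty":0.4,"tz":0,"spin":0},{"claw":255,"tx":0,"ty":0,"tz":0,"spin":0},{"claw":255,"tx":0,"ty":0,"tz":0,"spin":0}]'
python3 - <<'E'
from h import *
to(.513,.3205,.096)
E
```

```text
clock: 2.4
eef_pos: [0.5109, 0.3246, 0.0997]
ee_rot: [[0.332, -0.011, -0.943], [0.943, -0.007, 0.332], [-0.011, -1.0, 0.008]]
force: [0.0, 0.0, -0.1]
grip_width: 0.0001
2.4 [0.5109 0.3246 0.0997] [[0.332, -0.011, -0.943], [0.943, -0.007, 0.332], [-0.011, -1.0, 0.008]] F [ 0.05  0.   -0.11] 0.00013184968189060522 
units tx,ty,tz [-0.13  0.15 -0.14] q [-0.63  0.73  0.02  1.75 -0.03  0.67  0.64]
```

```bash
python3 -m jog '[{"claw":255,"tx":-0.12,"ty":0,"tz":-0.12,"spin":0},{"claw":255,"tx":0,"ty":0.15,"tz":0,"spin":0},{"claw":255,"tx":0,"ty":0,"tz":0,"spin":0}]'
python3 - <<'E'
from h import *
to(.513,.3205,.096)
E
```

```text
clock: 2.65
eef_pos: [0.5132, 0.3205, 0.0958]
ee_rot: [[0.332, -0.011, -0.943], [0.943, -0.007, 0.332], [-0.01, -1.0, 0.008]]
force: [-1.0, -0.2, 0.6]
grip_width: -0.0
2.65 [0.5132 0.3205 0.0958] [[0.332, -0.011, -0.943], [0.943, -0.007, 0.332], [-0.01, -1.0, 0.008]] F [-0.98 -0.22  0.56] -1.4825477519456568e-05 
units tx,ty,tz [-0.   -0.01  0.01] q [-0.62  0.74  0.02  1.75 -0.03  0.67  0.65]
```

At the expected contact height. I press about 4 mm, then check.

```bash
python3 -m jog '[{"claw":255,"tx":0,"ty":0.08,"tz":0,"spin":0},{"claw":255,"tx":0,"ty":0.08,"tz":0,"spin":0},{"claw":255,"tx":0,"ty":0,"tz":0,"spin":0}]'
python3 - <<'E'
from h import *
to(.513,.3205,.089)
E
```

```text
clock: 2.9
eef_pos: [0.5137, 0.3204, 0.0926]
ee_rot: [[0.333, -0.01, -0.943], [0.943, -0.006, 0.333], [-0.009, -1.0, 0.007]]
force: [-0.9, -1.2, 1.9]
grip_width: -0.0
2.9 [0.5137 0.3204 0.0926] [[0.333, -0.01, -0.943], [0.943, -0.006, 0.333], [-0.009, -1.0, 0.007]] F [-0.94 -1.19  1.89] -3.938910017612518e-06 
units tx,ty,tz [-0.01  0.14  0.03] q [-0.62  0.74  0.02  1.75 -0.03  0.66  0.65]
```

```bash
python3 -m jog '[{"claw":255,"tx":0,"ty":0.08,"tz":0,"spin":0},{"claw":255,"tx":0,"ty":0.08,"tz":0,"spin":0},{"claw":255,"tx":0,"ty":0.02,"tz":0,"spin":0},{"claw":255,"tx":0,"ty":0.02,"tz":0,"spin":0}]'
python3 - <<'E'
from h import *
to(.513,.3205,.089)
for i in range(3): p,d=snap('side','s2'); print(manip.get_obs()['force'].round(2))
to(.513,.3205,.089)
cv2.imwrite('pics/s2c.png',cv2.resize(p[100:220,200:300],None,fx=5,fy=5))
E
```

```text
clock: 3.23
eef_pos: [0.5137, 0.3205, 0.0883]
ee_rot: [[0.333, -0.009, -0.943], [0.943, -0.006, 0.333], [-0.008, -1.0, 0.007]]
force: [-1.3, -0.2, 4.3]
grip_width: -0.0002
3.2333 [0.5137 0.3205 0.0883] [[0.333, -0.009, -0.943], [0.943, -0.006, 0.333], [-0.008, -1.0, 0.007]] F [-1.28 -0.18  4.35] -0.00018620602992851527 
units tx,ty,tz [-0.01 -0.03  0.03] q [-0.62  0.75  0.02  1.75 -0.03  0.65  0.65]
[-1.34 -0.92  3.37]
[-1.97  0.11  4.92]
[-1.   -1.34  3.73]
3.3833 [0.5137 0.3205 0.0883] [[0.333, -0.009, -0.943], [0.943, -0.006, 0.333], [-0.009, -1.0, 0.007]] F [-1.   -1.34  3.73] 9.931391763831489e-05 
units tx,ty,tz [-0.01 -0.03  0.03] q [-0.62  0.75  0.02  1.75 -0.03  0.65  0.65]
```

View pics/s2c.png

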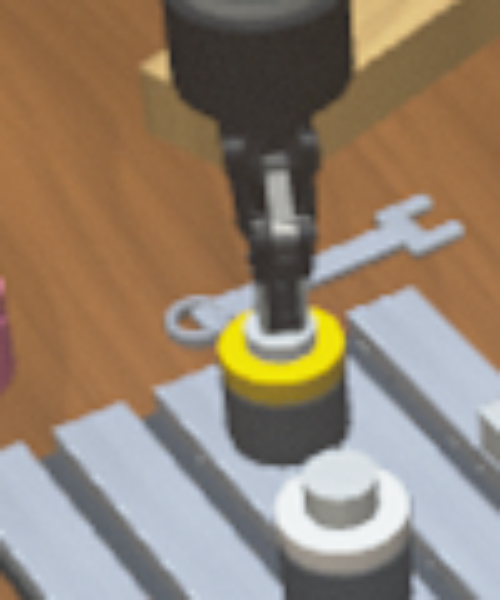

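The fingertips sit on the pad, which is visibly pushed in (crop 280,330). About 4.1 N and 7.7 mm of displacement agree with roughly half travel. Releasing straight up.

```bash
python3 -m jog '[{"claw":255,"tx":0,"ty":-0.1,"tz":0,"spin":0},{"claw":255,"tx":0,"ty":-0.2,"tz":0,"spin":0},{"claw":255,"tx":0,"ty":-0.4,"tz":0,"spin":0},{"claw":255,"tx":0,"ty":-0.6,"tz":0,"spin":0},{"claw":255,"tx":0,"ty":-0.8,"tz":0,"spin":0},{"claw":255,"tx":0,"ty":-0.8,"tz":0,"spin":0},{"claw":255,"tx":0,"ty":-0.8,"tz":0,"spin":0},{"claw":255,"tx":0,"ty":0,"tz":0,"spin":0}]'
python3 - <<'E'
from h import *
to(.5255,-.2395,.18)
p,d=snap('side','s3');S=world('side',d)
m=np.zeros(d.shape,bool);m[146:187,236:277]=1;m&=(S[...,2]>.088)&(S[...,2]<.105);print(m.sum(),S[m].mean(0))
cv2.imwrite('pics/s3c.png',cv2.resize(p[100:220,200:300],None,fx=5,fy=5))
E
```

```text
clock: 4.05
eef_pos: [0.5149, 0.3207, 0.186]
ee_rot: [[0.333, -0.01, -0.943], [0.943, -0.007, 0.333], [-0.01, -1.0, 0.007]]
force: [0.7, 0.9, 0.4]
grip_width: 0.0001
4.05 [0.5149 0.3207 0.186 ] [[0.333, -0.01, -0.943], [0.943, -0.007, 0.333], [-0.01, -1.0, 0.007]] F [0.7  0.87 0.42] 0.00012103963325436314 
units tx,ty,tz [-20.98   0.39  -7.87] q [-0.62  0.62  0.03  1.68 -0.02  0.85  0.65]
140 [0.51210947 0.32043519 0.09495818]
```

View pics/s3c.png

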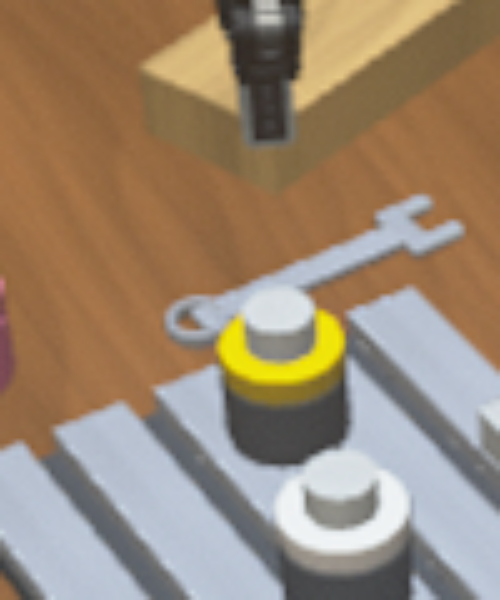

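The pad is back up (crop 280,320) at the same position as before. Now to the green button.

```bash
python3 -m jog '[{"claw":255,"tx":-0.5,"ty":0,"tz":-0.2,"spin":0},{"claw":255,"tx":-0.9,"ty":0,"tz":-0.34,"spin":0},{"claw":255,"tx":-0.9,"ty":0,"tz":-0.34,"spin":0},{"claw":255,"tx":-0.9,"ty":0,"tz":-0.34,"spin":0},{"claw":255,"tx":-0.9,"ty":0,"tz":-0.34,"spin":0},{"claw":255,"tx":-0.9,"ty":0,"tz":-0.34,"spin":0},{"claw":255,"tx":-0.9,"ty":0,"tz":-0.34,"spin":0},{"claw":255,"tx":-0.9,"ty":0,"tz":-0.34,"spin":0},{"claw":255,"tx":-0.9,"ty":0,"tz":-0.34,"spin":0},{"claw":255,"tx":-0.9,"ty":0,"tz":-0.34,"spin":0},{"claw":255,"tx":-0.9,"ty":0,"tz":-0.34,"spin":0},{"claw":255,"tx":-0.9,"ty":0,"tz":-0.34,"spin":0}]'
python3 - <<'E'
from h import *
to(.5255,-.2395,.16)
E
```

```text
clock: 5.1
eef_pos: [0.509, 0.0227, 0.1763]
ee_rot: [[0.326, -0.034, -0.945], [0.945, -0.016, 0.327], [-0.026, -0.999, 0.027]]
force: [-0.1, 0.5, -0.7]
grip_width: 0.0001
5.1 [0.509  0.0227 0.1763] [[0.326, -0.034, -0.945], [0.945, -0.016, 0.327], [-0.026, -0.999, 0.027]] F [-0.06  0.48 -0.65] 0.00013714477248452178 
units tx,ty,tz [-9.68  0.79 -4.07] q [-0.12  0.52  0.02  1.93  0.    0.72  1.13]
```

```bash
python3 -m jog '[{"claw":255,"tx":-0.9,"ty":0,"tz":-0.38,"spin":0},{"claw":255,"tx":-0.9,"ty":0,"tz":-0.38,"spin":0},{"claw":255,"tx":-0.9,"ty":0,"tz":-0.38,"spin":0},{"claw":255,"tx":-0.9,"ty":0,"tz":-0.38,"spin":0},{"claw":255,"tx":-0.9,"ty":0,"tz":-0.38,"spin":0},{"claw":255,"tx":-0.9,"ty":0,"tz":-0.38,"spin":0},{"claw":255,"tx":-0.9,"ty":0,"tz":-0.38,"spin":0},{"claw":255,"tx":-0.9,"ty":0,"tz":-0.38,"spin":0},{"claw":255,"tx":-0.9,"ty":0,"tz":-0.38,"spin":0},{"claw":255,"tx":-0.5,"ty":0,"tz":-0.2,"spin":0},{"claw":255,"tx":0,"ty":0,"tz":0,"spin":0}]'
python3 - <<'E'
from h import *
to(.5255,-.2395,.1)
E
```

```text
clock: 6.02
eef_pos: [0.5027, -0.2388, 0.1688]
ee_rot: [[0.342, -0.063, -0.938], [0.939, -0.019, 0.343], [-0.04, -0.998, 0.053]]
force: [-0.4, -0.8, 0.3]
grip_width: -0.0002
6.0167 [ 0.5027 -0.2388  0.1688] [[0.342, -0.063, -0.938], [0.939, -0.019, 0.343], [-0.04, -0.998, 0.053]] F [-0.41 -0.76  0.31] -0.00018600307551699445 
units tx,ty,tz [ 0.39  2.69 -1.01] q [0.35 0.6  0.03 1.8  0.03 0.8  1.57]
```

```bash
python3 -m jog '[{"claw":255,"tx":0.1,"ty":0.3,"tz":-0.3,"spin":0},{"claw":255,"tx":0.1,"ty":0.4,"tz":-0.3,"spin":0},{"claw":255,"tx":0.1,"ty":0.4,"tz":-0.3,"spin":0},{"claw":255,"tx":0.1,"ty":0.4,"tz":-0.1,"spin":0},{"claw":255,"tx":0,"ty":0.4,"tz":0,"spin":0},{"claw":255,"tx":0,"ty":0.4,"tz":0,"spin":0},{"claw":255,"tx":0,"ty":0.2,"tz":0,"spin":0},{"claw":255,"tx":0,"ty":0,"tz":0,"spin":0},{"claw":255,"tx":0,"ty":0,"tz":0,"spin":0}]'
python3 - <<'E'
from h import *
to(.5255,-.2395,.072)
p,d=snap('side','s4')
cv2.imwrite('pics/s4c.png',cv2.resize(p[240:440,330:490],None,fx=3,fy=3))
E
```

```text
clock: 6.77
eef_pos: [0.5242, -0.2314, 0.0928]
ee_rot: [[0.335, -0.072, -0.94], [0.942, -0.012, 0.336], [-0.036, -0.997, 0.064]]
force: [-0.3, -0.3, 0.5]
grip_width: -0.0001
6.7667 [ 0.5242 -0.2314  0.0928] [[0.335, -0.072, -0.94], [0.942, -0.012, 0.336], [-0.036, -0.997, 0.064]] F [-0.28 -0.35  0.53] -0.00011986451285922063 
units tx,ty,tz [-0.26  0.83 -0.21] q [0.33 0.73 0.03 1.79 0.03 0.68 1.55]
```

View pics/s4c.png

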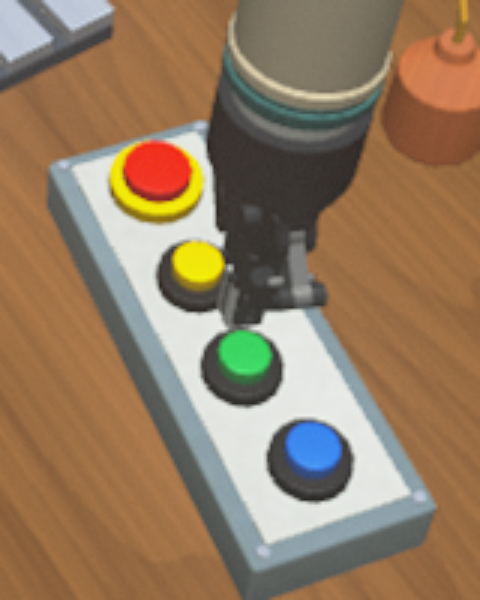

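The tips (crop 245,315) hover above and slightly +y of the green button (245,355). I correct sideways first, then approach.

```bash
python3 -m jog '[{"claw":255,"tx":-0.26,"ty":0.1,"tz":-0.1,"spin":0},{"claw":255,"tx":0,"ty":0.3,"tz":-0.11,"spin":0},{"claw":255,"tx":0,"ty":0.3,"tz":0,"spin":0},{"claw":255,"tx":0,"ty":0,"tz":0,"spin":0}]'
python3 - <<'E'
from h import *
to(.5255,-.2395,.067)
E
```

```text
clock: 7.15
eef_pos: [0.527, -0.2418, 0.0759]
ee_rot: [[0.336, -0.068, -0.939], [0.941, -0.014, 0.338], [-0.037, -0.998, 0.059]]
force: [0.7, 0.8, 0.0]
grip_width: 0.0003
7.15 [ 0.527  -0.2418  0.0759] [[0.336, -0.068, -0.939], [0.941, -0.014, 0.338], [-0.037, -0.998, 0.059]] F [0.71 0.82 0.02] 0.00028460963075685496 
units tx,ty,tz [0.08 0.36 0.07] q [0.34 0.76 0.03 1.79 0.03 0.65 1.56]
```

```bash
python3 -m jog '[{"claw":255,"tx":0.06,"ty":0.2,"tz":0.05,"spin":0},{"claw":255,"tx":0,"ty":0.15,"tz":0,"spin":0},{"claw":255,"tx":0,"ty":0.1,"tz":0,"spin":0},{"claw":255,"tx":0,"ty":0.1,"tz":0,"spin":0},{"claw":255,"tx":0,"ty":0.05,"tz":0,"spin":0}]'
python3 - <<'E'
from h import *
to(.5255,-.2395,.061)
E
```

```text
clock: 7.57
eef_pos: [0.5261, -0.2404, 0.0611]
ee_rot: [[0.337, -0.066, -0.939], [0.941, -0.015, 0.338], [-0.036, -0.998, 0.057]]
force: [-4.1, 3.1, 17.7]
grip_width: 0.0002
7.5667 [ 0.5261 -0.2404  0.0611] [[0.337, -0.066, -0.939], [0.941, -0.015, 0.338], [-0.036, -0.998, 0.057]] F [-4.13  3.09 17.72] 0.00016538127802094487 
units tx,ty,tz [0.03 0.01 0.03] q [0.34 0.78 0.03 1.8  0.03 0.62 1.56]
```

The force rose to 17.7 N at a height of 61 mm, so the button is at its stop. I hold briefly and look, then let go.

```bash
python3 -c "
from h import *
snap('side','s5');snap('side','s5');to(.5255,-.2395,.061)"
python3 -m jog '[{"claw":255,"tx":0,"ty":-0.2,"tz":0,"spin":0},{"claw":255,"tx":0,"ty":-0.4,"tz":0,"spin":0},{"claw":255,"tx":0,"ty":-0.6,"tz":0,"spin":0},{"claw":255,"tx":0,"ty":-0.8,"tz":-0.1,"spin":0},{"claw":255,"tx":0,"ty":-0.8,"tz":0,"spin":0},{"claw":255,"tx":0,"ty":-0.8,"tz":0,"spin":0},{"claw":255,"tx":0,"ty":-0.8,"tz":0,"spin":0},{"claw":255,"tx":0,"ty":-0.8,"tz":0,"spin":0},{"claw":255,"tx":0,"ty":0,"tz":0,"spin":0},{"claw":255,"tx":0,"ty":0,"tz":0,"spin":0},{"claw":255,"tx":0,"ty":0,"tz":0,"spin":0}]'
python3 - <<'E'
from h import *
to(.5255,-.2395,.2)
p,d=snap('side','s6');S=world('side',d)
s=np.load('side0.npz');S0=world('side',s['d'])
for n,u,v,r,a,b in(('yel',256,166,20,.088,.105),('whi',268,200,20,.088,.105),('blu',294,232,20,.088,.105),('red',382,296,18,.06,.075),('y',397,328,18,.06,.075),('g',411,359,18,.06,.075),('b',434,390,18,.06,.075)):
    for X in(S0,S):
        m=np.zeros(d.shape,bool);m[v-r:v+r+1,u-r:u+r+1]=1;m&=(X[...,2]>a)&(X[...,2]<b);print(n,m.sum(),X[m].mean(0).round(4))
E
```

```text
7.6667 [ 0.526  -0.2404  0.0614] [[0.337, -0.066, -0.939], [0.941, -0.015, 0.338], [-0.036, -0.998, 0.057]] F [-1.47  0.43  7.15] -0.00014450219077548855 
units tx,ty,tz [0.03 0.02 0.03] q [0.34 0.78 0.03 1.8  0.03 0.62 1.56]
clock: 8.58
eef_pos: [0.5371, -0.2383, 0.2004]
ee_rot: [[0.336, -0.066, -0.94], [0.941, -0.015, 0.337], [-0.036, -0.998, 0.057]]
force: [-0.3, -0.4, 0.3]
grip_width: -0.0
8.5833 [ 0.5371 -0.2383  0.2004] [[0.336, -0.066, -0.94], [0.941, -0.015, 0.337], [-0.036, -0.998, 0.057]] F [-0.26 -0.41  0.28] -3.811531732737327e-05 
units tx,ty,tz [-0.2   0.05  0.42] q [0.33 0.6  0.03 1.68 0.03 0.92 1.57]
yel 144 [0.5123 0.3204 0.0945]
yel 142 [0.5119 0.3204 0.0947]
whi 158 [0.4868 0.2111 0.0948]
whi 158 [0.4871 0.2109 0.0949]
blu 189 [0.4887 0.1009 0.0948]
blu 186 [0.4889 0.1008 0.0949]
red 357 [ 0.557  -0.1066  0.0661]
red 363 [ 0.5569 -0.1068  0.0659]
y 215 [ 0.5386 -0.1756  0.0655]
y 216 [ 0.5381 -0.1761  0.0661]
g 242 [ 0.5253 -0.2394  0.0658]
g 242 [ 0.5253 -0.2393  0.0659]
b 267 [ 0.5225 -0.3045  0.0657]
b 267 [ 0.5223 -0.3047  0.066 ]
```

View pics/s6.png

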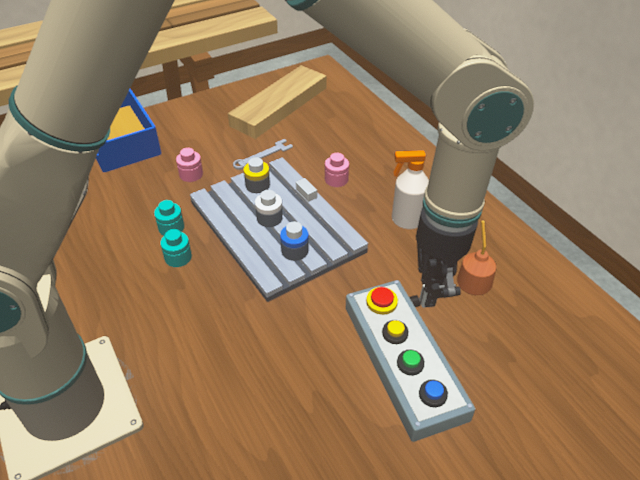

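View pics/s5.png

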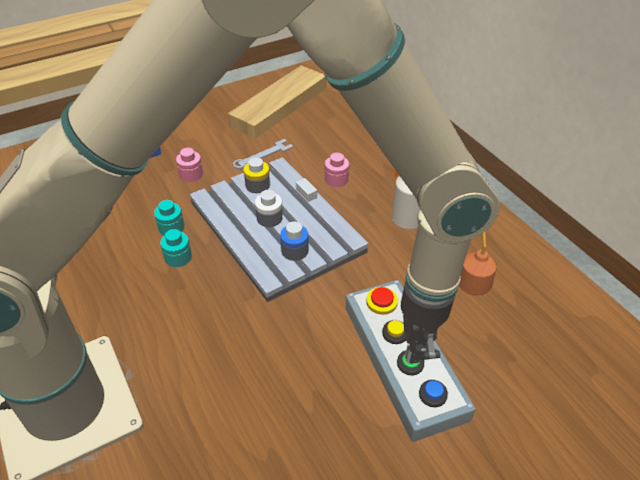

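In s5 the tips press the green button (411,358). In s6 the arm is clear above the station, the green button (411,360) is up again, and the setters, oil can and bottle look unmoved. Handing in.

```bash
python3 -c "
from bench import manip
print(manip.sign_off())"
```

```text
the job is handed in; nothing more can be done
None
```

The job is done and handed in at about 8.6 s; sign-off gives no verdict, so these are my own checks.

- **Yellow setter:** I pressed its pad with the closed fingertips to about 7.7 mm of its 14 mm, at around 4 N, then let go. The last depth reading shows the pad back at full height and the setter within about 0.5 mm of where it stood.
- **Green button:** I pressed it down to its stop, with the tips at 61 mm height. The force peaked at about 18 N and settled at 7 N. It measures fully up again after release.
- **Everything else:** The other pads and buttons measure unchanged within 1 mm. I checked the oil can, spray bottle, block and spanner only by eye, and they look unmoved. The arm finished 0.2 m up with no contact force.
- **Tool tilt:** The tool drifted to about 4° off vertical during the moves. Only turns about its own axis are offered, so I could not correct it, and it did not affect the press.

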